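# Complete the knob set and lift the tote level out of its carton

## Robot

A 6-joint arm with a two-finger parallel gripper is mounted at the origin on the work surface. World frame = base frame: x ahead of the robot, y to its left, z up, the work surface at z = 0. Lengths are in m, angles in rad, forces in N, time in s.
With the tool pointing down it reaches from about 0.275 to 0.975 m from the base axis. Payload 8.4 kg.
Tool frame: the origin (TCP) lies midway between the tips of the shut fingers; the grasp point (between the pads) lies 19 mm behind it; z points along the fingers, y is the line along which they close (so a half turn about z gives the same grasp; the last joint's range is limited). The gripper opens to 92 mm and grips with 3 to 60 N. Pads are 20 mm wide; open, the fingers measure 128 mm over their backs; the gripper's body (75 mm by 189 mm) begins 69 mm behind the grasp point.
Start: joints at [1.324, 0.353, 1.633, -0, 1.155, -0.002], TCP at [0.151, 0.606, 0.187] pointing down, gripper open.
Joint ranges: [-2.63, 2.63], [-0.92, 2.1], [0.06, 2.66], [-1.3, 4.44], [0, 2.69], [-3.02, 3.02]. Speed limits (rad/s): [2.22, 2.22, 2.79, 3.14, 3.14, 3.14].

## Interface

Orientations are given as a rotation vector (axis times angle).
In Python, from cell import r gives the robot as it stands.
- The arm moves only by the tool play_rows, never from a script. Its argument "plan" is one flat list of numbers, 7 for each row, row after row: the shift along the world's x, y, z in units of 0.03 m (1.0 is 0.03 m), then the turn, a rotation vector about the world's x, y, z in units of 5 degrees (1.0 is 5 degrees), then the opening, from -1 (shut) to 1 (fully open). A call has 1 to 8 rows; each row shifts and turns the commanded pose from where the row before left it; what a row does not reach is not made up. A row lasts 1/8 s, in which the tool goes at most 62.5 mm and 10.7 degrees, less where a joint would pass 70% of its speed; a pose out of reach is approached as far as the arm can. A call with a number of a shift or a turn outside -1 to 1 is refused whole. A call with a gripper value outside its range is refused whole. The fingers move at their own pace and stop on an object; "force" is the grip in N (left out, the last holds). Time passes only in rows, so rows that do not move let the fingers close. It gives the time, the measured TCP pose, the force, the opening and the grip force at its end, in the units of the state.
- r.state(): the state, without advancing time (a new reading comes with each control period).
- r.capture(name): name is "scene" or "top" or "wrist"; returns the picture (384x512x3 uint8, blue, green, red); there is no depth.
- r.get_calibration(name): a dict with "vertical_fov" (degrees; the focal length in pixels is half the picture's height over the tangent of half this angle, whatever the lens; pixels are square), "cx", "cy" (the principal point, pixels), "rvec" (rotation vector, rad) and "tvec" (3), from world to camera coordinates, as OpenCV has them. Camera axes: x right, y down, z forward; pixel columns grow to the right and rows downward; lengths in m; the calibration is good to about 2 mm. The wrist camera is an equidistant fisheye: a pixel r from the principal point sees the ray r / f radians off the axis. A picture is of the moment at which its call begins: read the wrist's pose just before it. get_calibration takes no time and is no camera call; for the wrist camera it gives the pose at the moment of the call.
- r.sign_off(): hands the job in; it is judged then, once.
The state is a dict: "time_s": time; "q": joint angles; "joint_vel": joint speeds; "joint_efforts": joint torques, N m; "position": TCP position; "tcp_rot": TCP orientation; "ft_force": force on the tool from outside, world axes, zero at the start; "moment": the same for the moment, N m; "grip_width": finger opening in m; "grasp_force": force on a finger pad.
Only numpy, scipy, OpenCV 4.12 (cv2) and the standard library are available. Lean on these libraries where they do the work, as an engineer would, in place of code of your own. Each camera call takes 0.05 s, during which the arm holds its last target. There are 200 camera calls.

## Task

One drawer knob of the set of four has been left on the desk: set it into the empty compartment of the wooden tote while the tote stands in the shallow carton, without dropping it from a height. Then take the tote by its bar handle, lift it straight up until its underside is about 10 cm above the carton's rim, and keep it there level and steady for two seconds with all four knobs still in their compartments. Finish while still holding it up like that, and leave the tape roll, the packet and the screwdriver where they are.

Things in the scene. Friction and masses are not known exactly. Their poses are not given: they have to be found in the camera images.
- tote: Open plywood tote, 200 (its x) x 140 mm (its y), loose, about 0.35 kg empty, standing in the carton turned any way round. Walls 5 mm thick, 38 mm high; floor 6 mm. A full-height wall along y = 0 and a 22 mm high one along x = 0 make four compartments, each 92 x 62 mm; the one at +x, +y is empty, the others hold a knob each. Origin: centre of its underside; z up.
- tote_handle (a point): Middle of the tote's bar handle, 85 mm above the tote's underside. The bar runs along the tote's x for 190 mm over the middle wall, is 14 mm thick (y) and 22 mm tall (74 to 96 mm above the underside), with free space below it down to the 38 mm wall; two end posts (24 mm wide, at x = +-97 mm) carry it. Axes as the tote's.
- tote_free (a point): Middle of the floor of the tote's empty compartment: (46, 34, 6) mm in the tote's frame. Axes as the tote's.
- loose_knob: The loose dark wooden drawer knob, standing upright on the desk beside the carton (to its left or right). 42 mm tall, 40 g; foot 28 mm across, waist 20 mm, round head 36 mm across from 23 to 38 mm above its underside. Origin: centre of its underside; z up.
- knob1: A dark wooden drawer knob like the loose one, already in the tote, standing at about (-46, 34) mm in the tote's frame. Origin: centre of its underside.
- knob2: A dark wooden drawer knob like the loose one, already in the tote, standing at about (-46, -34) mm in the tote's frame. Origin: centre of its underside.
- knob3: A dark wooden drawer knob like the loose one, already in the tote, standing at about (46, -34) mm in the tote's frame. Origin: centre of its underside.
- carton: Shallow cut-down cardboard carton, 270 x 270 mm outside, fixed to the desk; walls 4 mm thick, rim 45 mm above the desk, floor 4 mm thick, short folded flaps on two outer sides. Origin: centre of its underside.
- tape: Bystander: clear roll of packing tape lying flat on the desk beside the carton, 90 mm across, hole 72 mm, 45 mm tall. Origin: centre of its underside.
- packet: Bystander: white retail packet, 70 x 110 x 80 mm (x, y, z), standing on the desk to the side of the carton. Origin: centre of its underside.
- screwdriver: Bystander: screwdriver, about 0.2 m long, lying on the desk to the side of the carton. Its x runs from handle to tip.
Not all that is in view belongs to the job. What is shaped like the loose_knob but blue or red is not meant.

How it is judged:
On the way, in this order (a step that is already met when the one before it is completed fails the run):
1. the loose knob rests in the empty compartment, let go, while the tote stands in the carton (x of loose_knob in the frame of tote between 0.006 and 0.097 m and y of loose_knob in the frame of tote between 0.006 and 0.067 m and z of loose_knob in the frame of tote between 0 and 0.034 m and height (world z) of tote below 0.012 m and linear speed of loose_knob below 0.05 m/s and contact force between the fingers and loose_knob below 0.05 N), for 0.2 s.
2. the tote is held in the air for two seconds, level and steady, with all four knobs in it (height (world z) of tote between 0.105 and 0.215 m and angle between tote's own z axis and vertical below 0.12 rad and linear speed of tote below 0.03 m/s and angular speed of tote below 0.15 rad/s and contact force between the fingers and tote above 1 N and contact force between tote and carton below 0.1 N and x of knob1 in the frame of tote between -0.097 and -0.006 m and y of knob1 in the frame of tote between 0.006 and 0.067 m and z of knob1 in the frame of tote between 0 and 0.034 m and x of knob2 in the frame of tote between -0.097 and -0.006 m and y of knob2 in the frame of tote between -0.067 and -0.006 m and z of knob2 in the frame of tote between 0 and 0.034 m and x of knob3 in the frame of tote between 0.006 and 0.097 m and y of knob3 in the frame of tote between -0.067 and -0.006 m and z of knob3 in the frame of tote between 0 and 0.034 m and x of loose_knob in the frame of tote between 0.006 and 0.097 m and y of loose_knob in the frame of tote between 0.006 and 0.067 m and z of loose_knob in the frame of tote between 0 and 0.034 m), for 2 s.
At the end, for the whole second after the job is handed in: The gripper holds the tote, underside 105 to 215 mm above the desk (60 to 170 mm above the rim), clear of the carton, tilt below 0.12 rad, slower than 0.03 m/s and 0.15 rad/s; each of the four knobs is in its own compartment, the loose one in the one that was empty (all of step 2); the arm keeps its last pose, push and grip.
It fails at once if the tote is tipped by more than 0.35 rad (angle between tote's own z axis and vertical above 0.35 rad).
It fails at once if the loose knob is dropped from a height (falls free faster than 1.3 m/s, some 85 mm) (linear speed of loose_knob above 1.3 m/s and contact force between the fingers and loose_knob below 0.01 N).
It fails at once if the tape roll is moved by more than 30 mm (distance of tape from where it was at the start of the episode above 0.03 m).
It fails at once if the white packet is moved by more than 30 mm (distance of packet from where it was at the start of the episode above 0.03 m).
It fails at once if the screwdriver is moved by more than 30 mm (distance of screwdriver from where it was at the start of the episode above 0.03 m).
It also fails if it takes over 64 s, if anything falls off the work surface, if the arm or the gripper's body presses on something with over 40 N, if the wrist force passes 120 N, or if a joint passes its speed limit or range.

## Working session

There is one attempt and no reset: what is moved stays moved. The work goes in short steps, Python scripts to look and compute and a tool call to move; the robot and the scene stay as the last step left them, time stands still between calls to the robot, and variables do not carry over. Pictures are saved under pics/ and viewed, at most 11 in all, crops included, and the job is handed in when it is done.

Besides the shell and the picture viewer there is one more tool, called after ">>>" by a JSON object that holds its "op" and its "data". play_rows: Moves the arm, as the interface text tells. Its arguments: {"type":"object","properties":{"plan":{"type":"array","items":{"type":"number","minimum":-1,"maximum":1}},"force":{"type":"number"}},"required":["plan"]}

```bash
mkdir -p pics; ls; cat > h.py <<'E'
import numpy as np, cv2
from cell import r
def cal(n):
    c=r.get_calibration(n); R=cv2.Rodrigues(np.array(c['rvec'],float))[0]; t=np.array(c['tvec'],float).ravel()
    return c['cx'],c['cy'],192/np.tan(np.radians(c['vertical_fov'])/2),R,t
def pt(n,u,v,z,C=None):
    cx,cy,f,R,t=C or cal(n); a=np.array([u-cx,v-cy],float)
    if n=='wrist':
        th=np.hypot(*a)/f; d=np.r_[a/np.hypot(*a)*np.sin(th),np.cos(th)]
    else: d=np.r_[a/f,1]
    o=-R.T@t; d=R.T@d; return o+d*(z-o[2])/d[2]
def proj(n,p,C=None):
    cx,cy,f,R,t=C or cal(n); q=R@np.array(p,float)+t
    if n=='wrist':
        rr=np.hypot(q[0],q[1]); k=f*np.arctan2(rr,q[2])/rr
        return cx+k*q[0],cy+k*q[1]
    return cx+f*q[0]/q[2],cy+f*q[1]/q[2]
E
python3 - <<'E'
from h import *
a=r.capture('scene');b=r.capture('top');c=r.capture('wrist')
for n,i in zip(('scene','top','wrist'),(a,b,c)): cv2.imwrite(f'pics/{n}0.png',i)
cv2.imwrite('pics/top0x.png',cv2.resize(b,(800,600)))
print(-cal('top')[3].T@cal('top')[4],-cal('scene')[3].T@cal('scene')[4],r.state())
E
```

```text
pics
[0.3214285  0.02502943 1.10555423] [1.04881552 0.37216901 1.08749013] {'time_s': 0.15, 'q': array([ 1.32361296e+00,  3.53517426e-01,  1.63392370e+00,  1.98369037e-06,
        1.15516599e+00, -2.40634171e-03]), 'joint_vel': array([-0.00066872, -0.00203131, -0.00221344,  0.00133164, -0.00032294,
       -0.00072593]), 'joint_efforts': array([ 6.83727940e-04, -5.94204140e+01, -3.34466279e+01,  6.96455268e-02,
        2.04530329e-02, -6.38550819e-05]), 'position': array([0.15137386, 0.60600503, 0.18693538]), 'tcp_rot': array([-3.83521251e-01, -3.11796547e+00,  1.58070964e-03]), 'ft_force': array([-1.25174415, -0.93770678,  0.29746014]), 'moment': array([-2.96014316e-02, -3.61037109e-02, -8.05537754e-05]), 'grasp_force': 0.0, 'grip_width': 0.09181863135903211}
```

View pics/top0x.png

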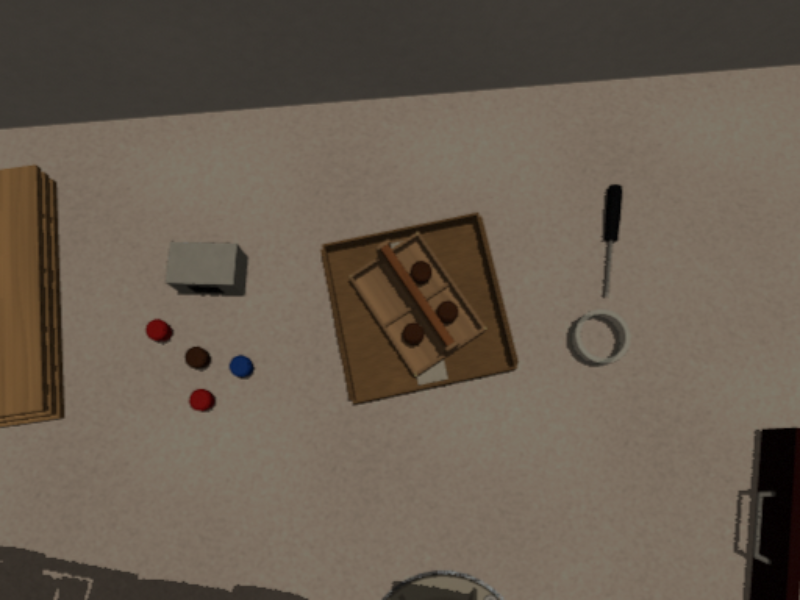

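View pics/scene0.png

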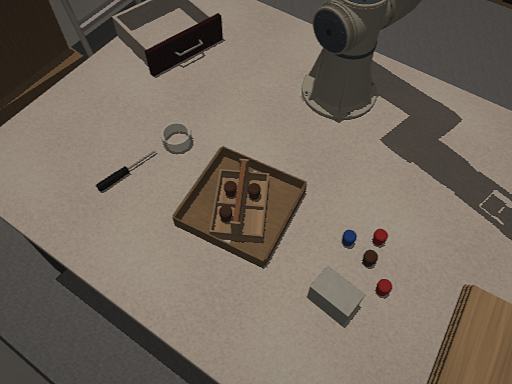

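Top view (800x600 scaled): the dark loose knob is at (197,357). Lookalikes are red (158,330), red (201,400), blue (241,367), and the three knobs in the tote at (421,272), (447,312) and (413,335). The empty compartment is around (380,295). I choose (197,357), the only dark one on the desk.

```bash
python3 - <<'E'
from h import *
im=cv2.imread('pics/top0.png');C=cal('top');sc=cv2.imread('pics/scene0.png');S=cal('scene')
k=.64
def ce(mask,lo=40):
    n,l,s,c=cv2.connectedComponentsWithStats(mask.astype(np.uint8)); return [(tuple(c[i].round(1)),s[i][4],tuple(s[i][:4])) for i in range(1,n) if lo<=s[i][4]<400]
for I,n,CC in((im,'top',C),(sc,'scene',S)):
    f=I.astype(int);b,g,r_=f[...,0],f[...,1],f[...,2]
    for nm,m in(('red',(r_>110)&(g<50)),('blue',(b>90)&(r_<60)),('dark',(r_<75)&(r_-b>8)&(g<60))):
        print(n,nm,[(c,a,bb,pt(n,*c,.028,CC).round(3)) for c,a,bb in ce(m)])
# handle ends & tote corners, by eye on top0x
for nm,u,v,z in(('barA',386,247,.1),('barB',446,346,.1),('c1',349,279,.042),('c2',418,234,.042),('c3',486,327,.042),('c4',416,377,.042),('tcp?',0,0,0)):
    print(nm,pt('top',u*k,v*k,z,C).round(4))
for p in((.151,.606,.187),(0,0,0),(.4,0,0)): print(proj('top',p,C),proj('scene',p,S))
x,y=int(197*k),int(357*k)
o=[cv2.resize(im[y-40:y+40,x-40:x+40],(400,400),interpolation=2),cv2.resize(im[140:250,200:330],(473,400),interpolation=2)]
cv2.imwrite('pics/crop1.png',cv2.resize(np.clip(np.hstack(o)*1.6,0,255).astype(np.uint8),(800,366)))
E
```

```text
top red []
top blue []
top dark [((np.float64(387.2), np.float64(157.5)), np.int32(102), (np.int32(385), np.int32(120), np.int32(7), np.int32(70)), array([ 0.622, -0.335,  0.028])), ((np.float64(281.0), np.float64(177.1)), np.int32(286), (np.int32(251), np.int32(151), np.int32(57), np.int32(60)), array([ 0.593, -0.05 ,  0.028])), ((np.float64(268.7), np.float64(174.6)), np.int32(184), (np.int32(261), np.int32(167), np.int32(15), np.int32(17)), array([ 0.602, -0.018,  0.028])), ((np.float64(243.8), np.float64(210.5)), np.int32(223), (np.int32(222), np.int32(179), np.int32(45), np.int32(64)), array([0.512, 0.055, 0.028])), ((np.float64(285.6), np.float64(199.8)), np.int32(175), (np.int32(278), np.int32(192), np.int32(15), np.int32(17)), array([ 0.531, -0.056,  0.028])), ((np.float64(367.5), np.float64(220.1)), np.int32(97), (np.int32(363), np.int32(203), np.int32(16), np.int32(31)), array([ 0.46 , -0.26 ,  0.028])), ((np.float64(392.6), np.float64(214.3)), np.int32(81), (np.int32(386), np.int32(203), np.int32(12), np.int32(25)), array([ 0.47 , -0.326,  0.028])), ((np.float64(106.1), np
[... 2680 characters left out ...]
at64(346.2)), np.int32(85), (np.int32(427), np.int32(308), np.int32(29), np.int32(76)), array([0.6  , 0.593, 0.028]))]
barA [0.63   0.0344 0.1   ]
barB [ 0.4645 -0.0447  0.1   ]
c1 [0.598  0.1005 0.042 ]
c2 [ 0.6659 -0.0205  0.042 ]
c3 [ 0.4983 -0.1168  0.042 ]
c4 [0.427  0.0041 0.042 ]
tcp? [1.2144 0.7312 0.    ]
(np.float64(-18.606332503841884), np.float64(396.2989063276849)) (np.float64(540.9501316822216), np.float64(177.06199737344406))
(np.float64(283.54554911681566), np.float64(421.52004924107086)) (np.float64(338.60543246746255), np.float64(91.041783680117))
(np.float64(268.5559270265942), np.float64(253.16887515986863)) (np.float64(272.58886673920415), np.float64(172.56643932847717))
```

View pics/crop1.png

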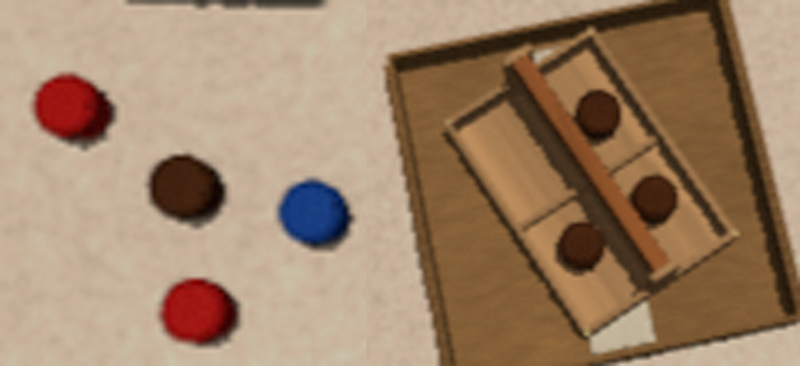

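The crop confirms the dark knob at (185,187), between two reds and a blue. The tote yaw is about 29° and its centre about (.547,-.008). I'm moving above the knob and turning 40° so the fingers pass between the neighbours.

>>> {"op": "play_rows", "data": {"plan": [0.94,-0.68,0,0,0,0.667,0.4,0.94,-0.68,0,0,0,0.667,0.4,0.94,-0.68,0,0,0,0.667,0.4,0.94,-0.68,0,0,0,0.667,0.4,0.94,-0.68,0,0,0,0.667,0.4,0.94,-0.68,0,0,0,0.667,0.4,0.94,-0.68,0,0,0,0.667,0.4,0.94,-0.68,0,0,0,0.667,0.4]}}

```text
time_s: 1.15
position: [0.3778, 0.4423, 0.1873]
tcp_rot: [0.349, -3.122, 0.0]
ft_force: [0.7, 0.5, -0.1]
grip_width: 0.0643
grasp_force: 0.0
```

>>> {"op": "play_rows", "data": {"plan": [0.94,-0.68,0,0,0,0.667,0.4,0.94,-0.68,0,0,0,0.667,0.4,0.94,-0.68,0,0,0,0.667,0.4,0.94,-0.68,0,0,0,0.667,0.4,0,0,0,0,0,0,0.4,0,0,0,0,0,0,0.4], "force": 15}}

```text
time_s: 1.9
position: [0.4893, 0.3617, 0.1872]
tcp_rot: [0.704, -3.061, -0.0]
ft_force: [-0.2, -0.2, 0.6]
grip_width: 0.0643
grasp_force: 0.0
```

```bash
cat > w.py <<'E'
from h import *
import sys
C=cal('wrist'); im=r.capture('wrist'); cv2.imwrite(f'pics/{sys.argv[1]}.png',cv2.resize(im,(768,576)))
s=r.state(); R=cv2.Rodrigues(s['tcp_rot'])[0]
print(s['position'].round(4),'yaw y',np.degrees(np.arctan2(R[1,1],R[0,1])).round(2),R[:,2].round(3),s['grip_width'],'cam',(-C[3].T@C[4]).round(3))
np.save('C.npy',np.r_[C[:3],C[3].ravel(),C[4]])
E
python3 w.py w1
```

```text
[0.4891 0.3619 0.1873] yaw y 115.97 [-0.001 -0.    -1.   ] 0.064537207766727 cam [0.416 0.326 0.385]
```

View pics/w1.png

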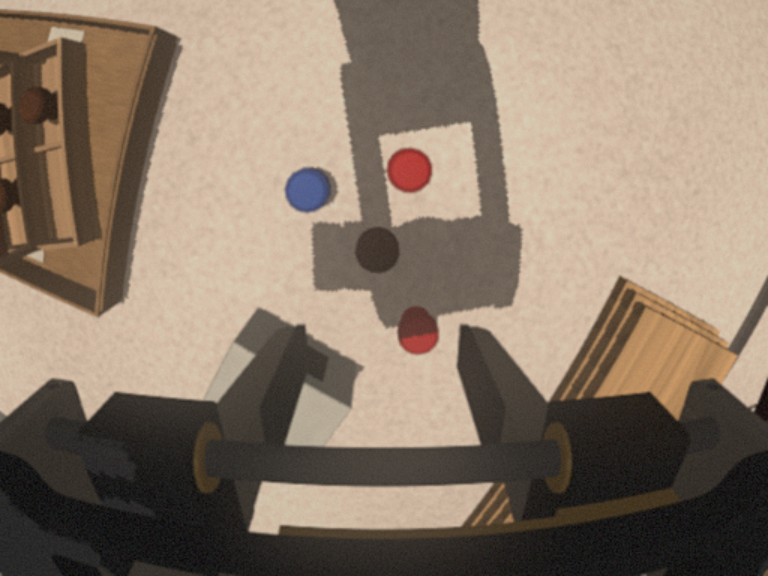

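The wrist view shows the dark knob at (377,250), red knobs at (410,170) and (418,330), and blue at (308,190), all in the scaled picture.

```bash
cat > g.py <<'E'
from h import *
d=np.load('C.npy'); W=(d[0],d[1],d[2],d[3:12].reshape(3,3),d[12:])
E
python3 - <<'E'
from g import *
im=cv2.resize(cv2.imread('pics/w1.png'),(512,384)).astype(int)
m=(im[...,2]<62).astype(np.uint8); m[:,:236]=0;m[:,268:]=0;m[:148]=0;m[185:]=0
n,l,s,c=cv2.connectedComponentsWithStats(m); i=1+s[1:,4].argmax(); print(s[i],c[i])
for z in(.025,.03): print(pt('wrist',*c[i],z,W).round(4), pt('wrist',410/1.5,170/1.5,z,W).round(3),pt('wrist',308/1.5,190/1.5,z,W).round(3),pt('wrist',418/1.5,330/1.5,z,W).round(3))
E
```

```text
[257 176   5   2   5] [259.  176.4]
[0.5022 0.3743 0.025 ] [0.424 0.355 0.025] [0.474 0.288 0.025] [0.544 0.424 0.025]
[0.501  0.3736 0.03  ] [0.424 0.355 0.03 ] [0.473 0.288 0.03 ] [0.543 0.423 0.03 ]
```

```bash
python3 - <<'E'
from g import *
im=cv2.resize(cv2.imread('pics/w1.png'),(512,384)).astype(int)
print(im[167,240:265].tolist()[::4],im[167,268],pt('wrist',377/1.5,250/1.5,.03,W))
m=(im.sum(2)<200).astype(np.uint8); m[:,:230]=0;m[:,275:]=0;m[:148]=0;m[186:]=0
n,l,s,c=cv2.connectedComponentsWithStats(m); i=1+s[1:,4].argmax(); print(s[i],c[i],pt('wrist',*c[i],.03,W))
E
```

```text
[[50, 59, 71], [48, 54, 67], [44, 52, 64], [46, 54, 64], [46, 54, 66], [44, 50, 64], [44, 51, 62]] [ 86  98 111] [0.49397515 0.35965455 0.03      ]
[237 152  29  30 658] [251.31914894 166.27963526] [0.49354266 0.35942618 0.03      ]
```

>>> {"op": "play_rows", "data": {"plan": [0.113,-0.097,-0.9,0,0,0,0.4,0,0,-0.9,0,0,0,0.4,0,0,-0.9,0,0,0,0.4,0,0,-0.9,0,0,0,0.4,0,0,-0.9,0,0,0,0.4,0,0,-0.9,0,0,0,0.4,0,0,-0.4,0,0,0,0.4,0,0,0,0,0,0,0.4]}}

```text
time_s: 2.95
position: [0.4924, 0.3589, 0.013]
tcp_rot: [0.707, -3.06, 0.001]
ft_force: [-0.8, -0.5, 0.1]
grip_width: 0.0643
grasp_force: 0.0
```

>>> {"op": "play_rows", "data": {"plan": [0,0,0,0,0,0,-0.2,0,0,0,0,0,0,-0.4,0,0,0,0,0,0,-0.6,0,0,0,0,0,0,-0.8,0,0,0,0,0,0,-0.8], "force": 12}}

```text
time_s: 3.58
position: [0.4936, 0.359, 0.014]
tcp_rot: [-0.706, 3.06, 0.001]
ft_force: [-1.5, 1.4, 5.7]
grip_width: 0.0256
grasp_force: 9.6
```

```bash
python3 - <<'E'
from h import *
print(r.state())
a=r.capture('wrist');b=r.capture('scene')
A=cv2.resize(a[120:300,150:390],(400,300)); x,y=map(int,proj('scene',(.493,.359,.03)))
B=cv2.resize(b[y-30:y+30,x-40:x+40],(400,300),interpolation=2)
cv2.imwrite('pics/c2.png',np.clip(np.hstack([A,B])*1.5,0,255).astype(np.uint8))
E
```

```text
{'time_s': 3.575, 'q': array([ 6.26251268e-01,  5.36754031e-01,  1.79013148e+00,  2.72443243e-04,
        8.13828991e-01, -1.39822332e+00]), 'joint_vel': array([-1.14067655e-03,  7.91633598e-04,  1.88886842e-03, -3.60400582e-05,
        3.17546699e-03, -5.65331111e-05]), 'joint_efforts': array([-6.04102481e-01, -6.03006434e+01, -2.36822104e+01, -2.51098266e-01,
       -1.51472781e-01, -1.65699519e-03]), 'position': array([0.493573  , 0.35899096, 0.0140217 ]), 'tcp_rot': array([-7.06089473e-01,  3.06046446e+00,  8.22946386e-04]), 'ft_force': array([-1.45119951,  1.4328732 ,  5.6895371 ]), 'moment': array([ 0.15190499,  0.23256529, -0.01946342]), 'grasp_force': 9.592536053824006, 'grip_width': 0.025571192966486772}
```

View pics/c2.png

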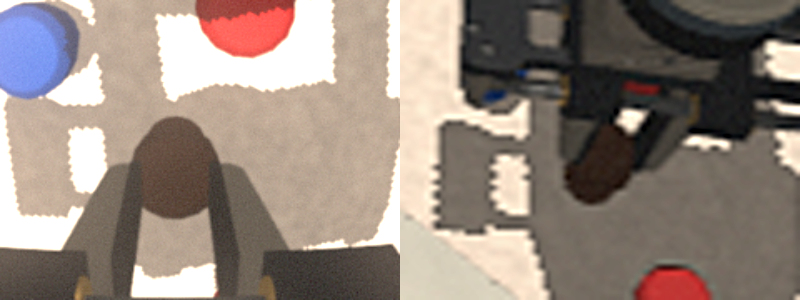

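The knob looks tilted in the grip: a small end at (173,130) and the head at (175,180). I'm letting go, backing up and looking again.

>>> {"op": "play_rows", "data": {"plan": [0,0,0,0,0,0,-0.3,0,0,0,0,0,0,0.0,0,0,0,0,0,0,0.4,0,0,0.5,0,0,0,0.5,0,0,0.9,0,0,0,0.5,0,0,0.9,0,0,0,0.5,0,0,0.9,0,0,0,0.5,0,0,0,0,0,0,0.5]}}

```text
time_s: 4.68
position: [0.4948, 0.3598, 0.1125]
tcp_rot: [-0.705, 3.057, 0.003]
ft_force: [0.1, 0.2, -0.1]
grip_width: 0.0689
grasp_force: 0.0
```

```bash
python3 w.py w2; python3 - <<'E'
from g import *
im=cv2.imread('pics/w2.png'); cv2.imwrite('pics/c3.png',np.clip(cv2.resize(im[150:400,240:560],(768,600))*1.6,0,255).astype(np.uint8))
E
```

```text
[0.4939 0.3591 0.1109] yaw y 116.0 [ 0.002  0.001 -1.   ] 0.06892894192503152 cam [0.421 0.324 0.31 ]
```

View pics/c3.png

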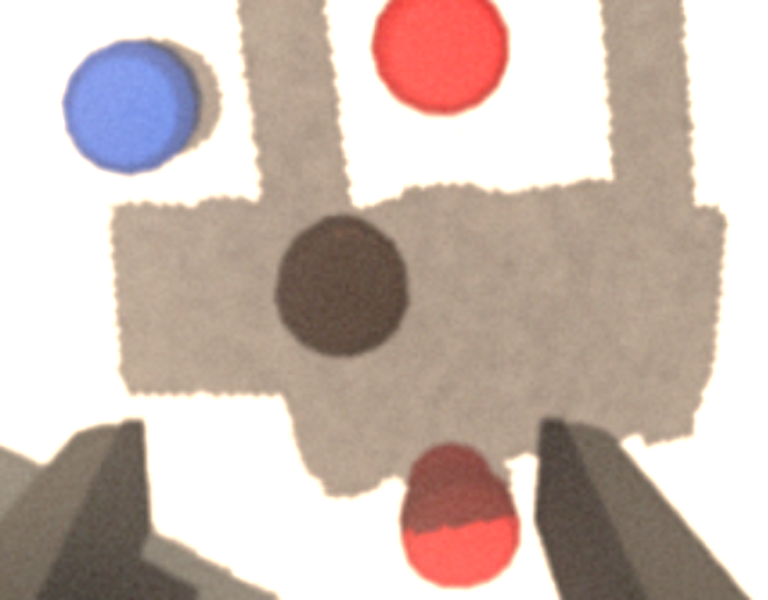

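The knob is upright again at (342,286) in the crop, laterally between the fingers at (140) and (540).

```bash
python3 - <<'E'
from g import *
im=cv2.resize(cv2.imread('pics/w2.png'),(512,384)).astype(int)
m=(im.sum(2)<200).astype(np.uint8); m[:,:220]=0;m[:,285:]=0;m[:155]=0;m[204:]=0
n,l,s,c=cv2.connectedComponentsWithStats(m); i=1+s[1:,4].argmax(); print(s[i],c[i])
u=c[i]
for z in (.02,.025,.03,.035): print(z,pt('wrist',*u,z,W).round(4))
for p in((.4936,.359,.03),(.4936,.359,0),(.494,.3591,.111)):print(proj('wrist',p,W))
S=r.state();R=cv2.Rodrigues(S['tcp_rot'])[0];print(R.round(3))
# scene view cross-check
f=r.capture('scene').astype(int); x,y=map(int,proj('scene',(.494,.359,.02)))
mm=((f[...,2]<75)&(f[...,2]-f[...,0]>8)).astype(np.uint8)
k=np.zeros_like(mm);k[y-12:y+13,x-12:x+13]=mm[y-12:y+13,x-12:x+13]
ys,xs=np.nonzero(k);print(x,y,xs.min(),xs.max(),ys.min(),ys.max(),len(xs))
E
```

```text
[ 237  160   36   39 1089] [254.71992654 179.30762167]
0.02 [0.4961 0.3607 0.02  ]
0.025 [0.4948 0.3601 0.025 ]
0.03 [0.4935 0.3595 0.03  ]
0.035 [0.4922 0.3588 0.035 ]
(np.float64(254.2458556141248), np.float64(179.19198969931352))
(np.float64(254.26781253541958), np.float64(171.4529828846727))
(np.float64(254.04106456240294), np.float64(210.90991152108313))
[[-0.899 -0.438  0.002]
 [-0.438  0.899  0.001]
 [-0.002  0.    -1.   ]]
369 258 358 381 246 266 234
```

```bash
python3 - <<'E'
from g import *
# grasp picture: camera lower by .0969; crop->orig: u=150+cu*.6, v=120+cv*.6
dz=.1109-.0140
for p in((.4935,.3595,.03),(.4935,.3595,.05),(.4935,.3595,.0),(.4935,.3595,.02)):
    q=np.array(p)+[0,0,dz]; u,v=proj('wrist',q,W); print(p,((u-150)/.6,(v-120)/.6))
x=np.array([-.899,-.438,0]);y=np.array([-.438,.899,0])
for s in(.018,-.018):
  for a in (x,y):
    u,v=proj('wrist',np.array([.4935,.3595,.03+dz])+a*s,W);print(s,((u-150)/.6,(v-120)/.6))
for w in(.0128,-.0128):
  for h in (0,.02):
    u,v=proj('wrist',np.array([.4936,.359,.014+h+dz])+y*w,W);print('tip',h,((u-150)/.6,(v-120)/.6))
E
```

```text
(0.4935, 0.3595, 0.03) (np.float64(174.78025482971523), np.float64(165.77911679870894))
(0.4935, 0.3595, 0.05) (np.float64(174.84536439283286), np.float64(187.80903782346505))
(0.4935, 0.3595, 0.0) (np.float64(174.7018456061576), np.float64(139.36828095146194))
(0.4935, 0.3595, 0.02) (np.float64(174.75186002943067), np.float64(156.1998956795542))
0.018 (np.float64(174.83295968162693), np.float64(123.67898530034566))
0.018 (np.float64(219.24232003513123), np.float64(165.64702831197448))
-0.018 (np.float64(174.72928830646026), np.float64(204.93570564585502))
-0.018 (np.float64(130.30592413561436), np.float64(165.5981505883251))
tip 0 (np.float64(203.07907681288424), np.float64(150.5402720808302))
tip 0.02 (np.float64(205.8172974702303), np.float64(169.49985310069292))
tip 0 (np.float64(144.1217685370654), np.float64(150.49737456786372))
tip 0.02 (np.float64(141.28152643588064), np.float64(169.4517204658261))
```

>>> {"op": "play_rows", "data": {"plan": [0,0,-0.9,0,0,0,0.4,0,0,-0.9,0,0,0,0.4,0,0,-0.9,0,0,0,0.4,0,0,-0.3,0,0,0,0.3,0,0,0,0,0,0,0,0,0,0,0,0,0,0], "force": 4}}

```text
time_s: 5.52
position: [0.4938, 0.359, 0.0203]
tcp_rot: [-0.706, 3.06, 0.001]
ft_force: [0.6, 0.5, 0.1]
grip_width: 0.0461
grasp_force: 0.0
```

>>> {"op": "play_rows", "data": {"plan": [0,0,0,0,0,0,-0.1,0,0,0,0,0,0,-0.2]}}

```text
time_s: 5.78
position: [0.4936, 0.3589, 0.0202]
tcp_rot: [-0.706, 3.06, 0.001]
ft_force: [0.1, -0.7, -0.4]
grip_width: 0.0369
grasp_force: 0.0
```

>>> {"op": "play_rows", "data": {"plan": [0,0,0,0,0,0,-0.23,0,0,0,0,0,0,-0.26]}}

```text
time_s: 6.02
position: [0.4933, 0.3587, 0.0196]
tcp_rot: [-0.707, 3.061, 0.0]
ft_force: [-0.9, -0.2, 0.6]
grip_width: 0.034
grasp_force: 0.0
```

>>> {"op": "play_rows", "data": {"plan": [0,0,0,0,0,0,-0.3,0,0,0,0,0,0,-0.3]}}

```text
time_s: 6.28
position: [0.4932, 0.3586, 0.0195]
tcp_rot: [0.707, -3.061, 0.0]
ft_force: [-0.7, 0.1, 0.3]
grip_width: 0.032
grasp_force: 0.0
```

No contact at 32 mm, so the pads are meeting the head above its widest part. I'm opening and going lower.

>>> {"op": "play_rows", "data": {"plan": [0,0,0,0,0,0,0.1,0,0,0,0,0,0,0.1,0,0,-0.25,0,0,0,0.1,0,0,-0.25,0,0,0,0.1,0,0,0,0,0,0,-0.1,0,0,0,0,0,0,-0.18]}}

```text
time_s: 7.02
position: [0.4932, 0.3586, 0.0043]
tcp_rot: [0.707, -3.061, 0.0]
ft_force: [0.3, -0.4, 0.6]
grip_width: 0.0381
grasp_force: 0.0
```

>>> {"op": "play_rows", "data": {"plan": [0,0,0,0,0,0,-0.22,0,0,0,0,0,0,-0.26]}}

```text
time_s: 7.28
position: [0.4933, 0.3587, 0.0046]
tcp_rot: [-0.706, 3.061, 0.0]
ft_force: [-0.6, 0.1, 0.4]
grip_width: 0.0351
grasp_force: 4.0
```

>>> {"op": "play_rows", "data": {"plan": [0,0,0,0,0,0,-0.32,0,0,0,0,0,0,-0.36]}}

```text
time_s: 7.52
position: [0.4934, 0.3587, 0.0046]
tcp_rot: [-0.706, 3.061, 0.0]
ft_force: [-0.4, 0.1, 0.8]
grip_width: 0.0354
grasp_force: 4.0
```

Contact on the equator at 35.4 mm. I'll firm up the grip and lift.

>>> {"op": "play_rows", "data": {"plan": [0,0,0,0,0,0,-0.6,0,0,0,0,0,0,-0.6,0,0,0.3,0,0,0,-0.6,0,0,0.6,0,0,0,-0.6,0,0,0.9,0,0,0,-0.6,0,0,0.9,0,0,0,-0.6,0,0,0.9,0,0,0,-0.6,0,0,0,0,0,0,-0.6], "force": 10}}

```text
time_s: 8.52
position: [0.4948, 0.3598, 0.1157]
tcp_rot: [-0.705, 3.056, 0.003]
ft_force: [0.1, 0.1, -0.6]
grip_width: 0.035
grasp_force: 10.0
```

>>> {"op": "play_rows", "data": {"plan": [0,0,0.9,0,0,-0.962,-0.6,0,0,0.9,0,0,-0.962,-0.6,0,-0.3,0.9,0,0,-0.962,-0.6,0.176,-0.6,0,0,0,-0.962,-0.6,0.176,-0.75,0,0,0,-0.962,-0.6,0.176,-0.75,0,0,0,-0.962,-0.6,0.176,-0.75,0,0,0,-0.962,-0.6,0.176,-0.75,0,0,0,-0.962,-0.6]}}

```text
time_s: 9.52
position: [0.5193, 0.2407, 0.1927]
tcp_rot: [-0.346, -3.122, 0.001]
ft_force: [0.3, 1.6, -0.5]
grip_width: 0.0346
grasp_force: 10.0
```

>>> {"op": "play_rows", "data": {"plan": [0.176,-0.75,0,0,0,-0.962,-0.6,0.176,-0.75,0,0,0,-0.962,-0.6,0.176,-0.75,0,0,0,-0.962,-0.6,0.176,-0.75,0,0,0,-0.962,-0.6,0.176,-0.75,0,0,0,-0.962,-0.6,0.176,-0.75,0,0,0,-0.962,-0.6,0.176,-0.75,0,0,0,-0.962,-0.6,0.176,-0.75,0,0,0,-0.962,-0.6]}}

```text
time_s: 10.52
position: [0.5615, 0.0608, 0.1928]
tcp_rot: [-1.355, -2.833, 0.001]
ft_force: [-0.3, 0.8, -0.3]
grip_width: 0.0351
grasp_force: 10.0
```

>>> {"op": "play_rows", "data": {"plan": [0.176,-0.75,0,0,0,-0.962,-0.6,0.176,-0.75,0,0,0,-0.962,-0.6,0,0,0,0,0,0,-0.6,0,0,0,0,0,0,-0.6]}}

```text
time_s: 11.02
position: [0.572, 0.0171, 0.193]
tcp_rot: [-1.583, -2.713, 0.0]
ft_force: [0.7, 0.0, -1.0]
grip_width: 0.0346
grasp_force: 10.0
```

```bash
python3 w.py w3
```

```text
[0.5721 0.0173 0.1932] yaw y 29.5 [-0.001  0.    -1.   ] 0.03461831076125077 cam [0.532 0.089 0.391]
```

View pics/w3.png

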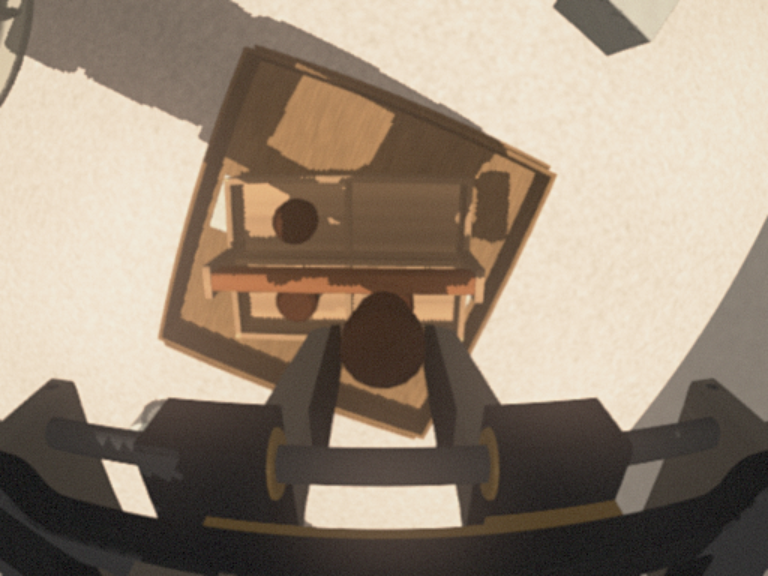

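The wrist view shows the knob held upright at (383,340). The empty compartment is at about (410,220), the +y rim corners are at (228,178) and (472,180), and the bar runs from (207,280) to (483,285). The tote sides are parallel to the tool.

```bash
python3 - <<'E'
from g import *
th=np.radians(29.5);ex=np.array([np.cos(th),np.sin(th)]);ey=np.array([-ex[1],ex[0]])
def P(u,v,z): return pt('wrist',u/1.5,v/1.5,z,W)[:2]
A=P(228,178,.042);B=P(472,180,.042);D=P(350,185,.026);L=P(207,270,.1);Rr=P(483,272,.1);L2=P(207,295,.09)
print('rim',A,B,np.linalg.norm(B-A),np.degrees(np.arctan2(*(B-A)[::-1])))
print('ctr from rim',(A+B)/2-ey*.07,'divider along-x',D@ex,'ctr x',((A+B)/2)@ex)
print('bar',L,Rr,np.linalg.norm(Rr-L),(L+Rr)/2)
for c in([.5473,-.008],):
  c=np.array(c)
  for q in((100,70,38),(-100,70,38),(0,67,22),(100,0,96),(-100,0,96)):
    p=c+ex*q[0]/1e3+ey*q[1]/1e3; print(q,(np.array(proj('wrist',[*p,.004+q[2]/1e3],W))*1.5).round(0))
E
```

```text
rim [0.43449532 0.00815239] [0.60672974 0.10136718] 0.19584098690817592 28.42264377539665
ctr from rim [ 0.55508218 -0.00616512] divider along-x 0.4807557037127681 ctr x 0.4800830863969735
bar [ 0.46399158 -0.04516757] [0.63471689 0.0496858 ] 0.19530563251301664 [0.54935424 0.00225911]
(100, 70, 38) [465. 175.]
(-100, 70, 38) [217. 178.]
(0, 67, 22) [340. 176.]
(100, 0, 96) [476. 282.]
(-100, 0, 96) [197. 282.]
```

>>> {"op": "play_rows", "data": {"plan": [0.11,0.563,0,0,0,0,-0.6,0,0.563,0,0,0,0,-0.6,0,0,-0.5,0,0,0,-0.6,0,0,-0.9,0,0,0,-0.6,0,0,-0.9,0,0,0,-0.6,0,0,-0.9,0,0,0,-0.6,0,0,-0.5,0,0,0,-0.6,0,0,0,0,0,0,-0.6]}}

```text
time_s: 12.08
position: [0.5748, 0.0504, 0.0812]
tcp_rot: [-1.583, -2.711, 0.002]
ft_force: [0.2, 0.9, 0.8]
grip_width: 0.0352
grasp_force: 10.0
```

```bash
python3 w.py w4
```

```text
[0.5756 0.0505 0.0823] yaw y 29.43 [-0.001 -0.    -1.   ] 0.0350785702315308 cam [0.535 0.123 0.279]
```

View pics/w4.png

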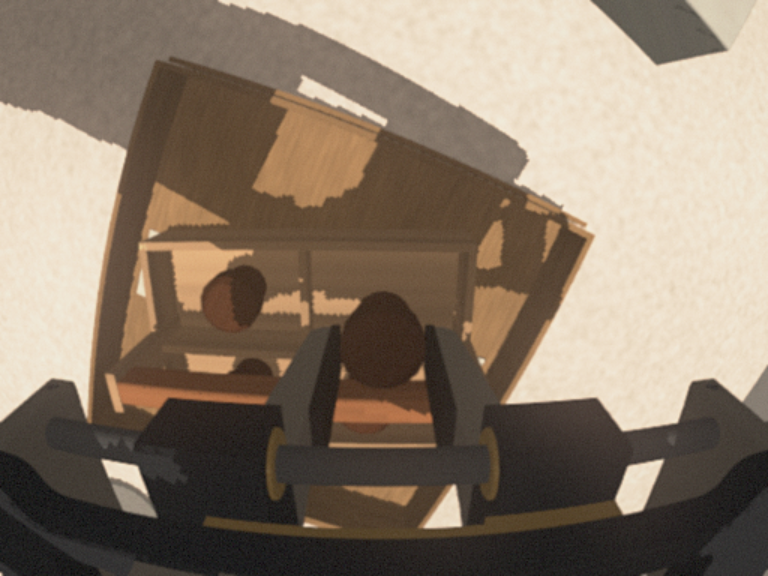

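The wrist view at 82 mm shows the knob at (383,340). The +y rim corners are at (143,243) and (480,243), and the x=0 divider is at (306,285).

```bash
python3 - <<'E'
from g import *
th=np.radians(29.4);ex=np.array([np.cos(th),np.sin(th)]);ey=np.array([-ex[1],ex[0]])
def P(u,v,z): return pt('wrist',u/1.5,v/1.5,z,W)[:2]
f=lambda p:(round(p@ex,4),round(p@ey,4))
tc=np.array([.5756,.0505]);print('tcp',f(tc))
for n,u,v,z in(('rimL out',141,243,.042),('rimR out',483,240,.042),('div top rim',306,250,.026),('div near',306,320,.026),('midwall L',150,346,.042),('midwall',300,350,.042),('inR top',458,250,.042),('inL',152,250,.042),('bar L end',108,380,.1)):
  print(n,f(P(u,v,z)))
E
```

```text
tcp (np.float64(0.5263), np.float64(-0.2386))
rimL out (np.float64(0.3805), np.float64(-0.2068))
rimR out (np.float64(0.5821), np.float64(-0.2065))
div top rim (np.float64(0.4814), np.float64(-0.2163))
div near (np.float64(0.4791), np.float64(-0.2608))
midwall L (np.float64(0.3747), np.float64(-0.2754))
midwall (np.float64(0.4772), np.float64(-0.2737))
inR top (np.float64(0.5682), np.float64(-0.2123))
inL (np.float64(0.3879), np.float64(-0.2113))
bar L end (np.float64(0.3788), np.float64(-0.2687))
```

The tool is at (46, 38) mm in the tote frame, as planned. I'll lower and release.

>>> {"op": "play_rows", "data": {"plan": [0,0,-0.7,0,0,0,-0.6,0,0,-0.7,0,0,0,-0.6,0,0,-0.4,0,0,0,-0.6,0,0,-0.25,0,0,0,-0.6,0,0,0,0,0,0,-0.6,0,0,0,0,0,0,-0.6]}}

```text
time_s: 12.88
position: [0.5763, 0.0505, 0.0216]
tcp_rot: [1.584, 2.712, 0.001]
ft_force: [-0.5, -0.7, 0.0]
grip_width: 0.035
grasp_force: 10.0
```

>>> {"op": "play_rows", "data": {"plan": [0,0,-0.07,0,0,0,-0.6,0,0,0,0,0,0,-0.2,0,0,0,0,0,0,-0.1,0,0,0,0,0,0,-0.06,0,0,0,0,0,0,-0.04,0,0,0,0,0,0,-0.04]}}

```text
time_s: 13.62
position: [0.5758, 0.0504, 0.0189]
tcp_rot: [1.585, 2.713, 0.0]
ft_force: [-0.4, -0.3, 0.5]
grip_width: 0.0441
grasp_force: 0.0
```

>>> {"op": "play_rows", "data": {"plan": [0,0,0.3,0,0,0,-0.04,0,0,0.6,0,0,0,-0.04,0,0,0.9,0,0,0,-0.04,0,0,0.9,0,0,0,-0.04,0,0,0.9,0,0,0,-0.04,0,0,0.9,0,0,0,0,0,0,0.9,0,0,0,0,0,0,0,0,0,0,0]}}

```text
time_s: 14.62
position: [0.5775, 0.0506, 0.1843]
tcp_rot: [1.582, 2.709, 0.005]
ft_force: [0.0, -1.1, -0.1]
grip_width: 0.0461
grasp_force: 0.0
```

```bash
python3 w.py w5; python3 - <<'E'
from g import *
im=cv2.imread('pics/w5.png'); cv2.imwrite('pics/c5.png',np.clip(im[100:450,100:600]*1.3,0,255).astype(np.uint8))
E
```

```text
[0.5764 0.0505 0.1825] yaw y 29.41 [ 0.003  0.    -1.   ] 0.0458143859152497 cam [0.537 0.123 0.382]
```

View pics/c5.png

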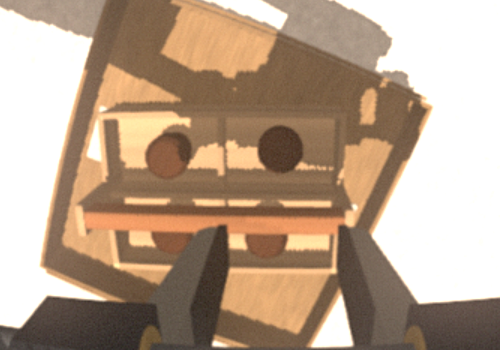

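All four knobs are in: loose one at (280,148), the others at (168,155), (172,238) and (267,238). The bar runs from (80,218) to (352,222). Next is the bar grasp pose.

```bash
python3 - <<'E'
from g import *
th=np.radians(29.4);ex=np.array([np.cos(th),np.sin(th)]);ey=np.array([-ex[1],ex[0]])
im=cv2.resize(cv2.imread('pics/w5.png'),(768,576)).astype(int)
m=((im[...,2]-im[...,0]>55)&(im[...,2]>120)&(im[...,1]<.62*im[...,2])).astype(np.uint8); m[:280]=0;m[345:]=0;m[:,:150]=0;m[:,480:]=0
for u in (200,240,260,290,430): 
  v=np.nonzero(m[:,u])[0]; print(u,(v.min(),v.max()) if len(v) else None, end=' ')
def P(u,v,z): return pt('wrist',u/1.5,v/1.5,z,W)[:2]
f=lambda p:(round(p@ex,4),round(p@ey,4))
for n,u,v,z in(('barL',182,318,.1),('barR',452,320,.1),('rimL',201,208,.042),('rimR',448,208,.042),('div',322,250,.026)): print(n,f(P(u,v,z)))
c=.4805*ex-.2767*ey; print('ctr',c)
for q in((0,7,96),(0,-7,96),(0,7,74),(-97,0,96),(97,0,96)):
  p=c+ex*q[0]/1e3+ey*q[1]/1e3; print(q,(np.array(proj('wrist',[*p,.004+q[2]/1e3],W))*1.5).round(0))
print(r.state()['q'].round(3), r.state()['position'])
E
```

```text
200 None 240 None 260 None 290 None 430 None barL (np.float64(0.3826), np.float64(-0.2745))
barR (np.float64(0.5776), np.float64(-0.2742))
rimL (np.float64(0.3829), np.float64(-0.2025))
rimR (np.float64(0.5805), np.float64(-0.2052))
div (np.float64(0.48), np.float64(-0.2425))
ctr [ 0.5544513  -0.00518561]
(0, 7, 96) [311. 314.]
(0, -7, 96) [312. 333.]
(0, 7, 74) [315. 303.]
(-97, 0, 96) [184. 321.]
(97, 0, 96) [452. 323.]
[ 0.085  0.285  1.742 -0.     1.112 -0.429] [0.57644141 0.0504666  0.18252746]
```

>>> {"op": "play_rows", "data": {"plan": [-0.047,-0.115,0,0,0,-1,0.4,-0.047,-0.115,0,0,0,-1,0.4,-0.047,-0.115,0,0,0,-1,0.4,-0.047,-0.115,0,0,0,-1,0.4,-0.047,-0.115,0,0,0,-1,0.4,-0.047,-0.115,0,0,0,-1,0.4,-0.047,-0.115,0,0,0,-1,0.4,-0.047,-0.115,0,0,0,-1,0.4]}}

```text
time_s: 15.68
position: [0.5636, 0.0227, 0.1798]
tcp_rot: [-2.419, -2.003, 0.002]
ft_force: [0.2, -1.0, 0.6]
grip_width: 0.0647
grasp_force: 0.0
```

>>> {"op": "play_rows", "data": {"plan": [-0.047,-0.115,0,0,0,-1,0.4,-0.047,-0.115,0,0,0,-1,0.4,-0.047,-0.115,0,0,0,-1,0.4,-0.047,-0.115,0,0,0,-1,0.4,-0.047,-0.115,0,0,0,-1,0.4,-0.047,-0.115,0,0,0,-1,0.4,-0.047,-0.115,0,0,0,-1,0.4,-0.047,-0.115,0,0,0,-1,0.4]}}

```text
time_s: 16.68
position: [0.5523, -0.0048, 0.1798]
tcp_rot: [-2.958, -1.055, 0.003]
ft_force: [0.3, 0.2, -0.1]
grip_width: 0.0643
grasp_force: 0.0
```

>>> {"op": "play_rows", "data": {"plan": [0,0,0,0,0,-1,0.4,0,0,0,0,0,-1,0.4,0,0,0,0,0,0,0.4,0,0,0,0,0,0,0.4]}}

```text
time_s: 17.18
position: [0.5528, -0.0047, 0.1804]
tcp_rot: [-3.038, -0.8, 0.001]
ft_force: [-0.2, 0.6, 0.1]
grip_width: 0.0644
grasp_force: 0.0
```

```bash
python3 w.py w6; python3 - <<'E'
from g import *
im=cv2.imread('pics/w6.png'); cv2.imwrite('pics/c6.png',np.clip(im*1.2,0,255).astype(np.uint8))
E
```

```text
[ 0.5529 -0.0048  0.1806] yaw y -60.5 [-0.001  0.    -1.   ] 0.06415616115351241 cam [0.625 0.036 0.378]
```

View pics/c6.png

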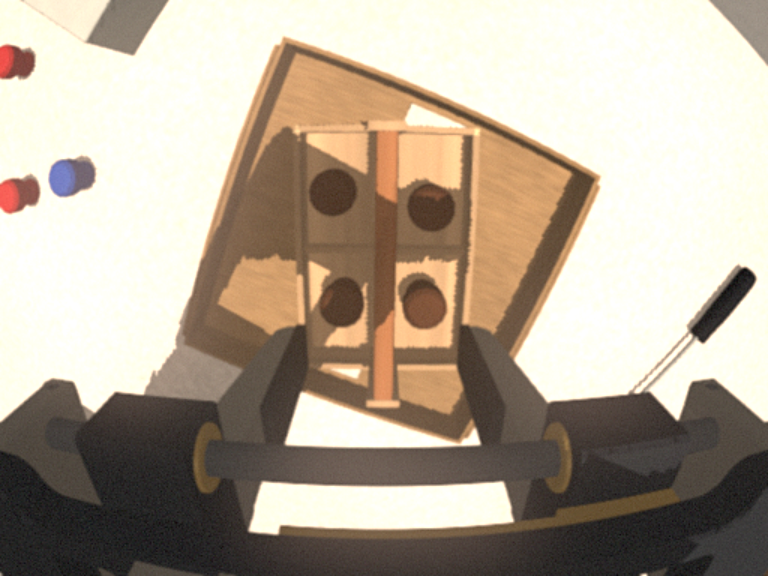

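The bar is at u≈385, centred between the fingers (303 and 465), and all four knobs are in place. I'll descend, grip and lift.

>>> {"op": "play_rows", "data": {"plan": [0,0,-0.9,0,0,0,0.4,0,0,-0.9,0,0,0,0.4,0,0,-0.9,0,0,0,0.4,0,0,-0.8,0,0,0,0.4,0,0,-0.45,0,0,0,0.1,0,0,0,0,0,0,-0.2,0,0,0,0,0,0,-0.4,0,0,0,0,0,0,-0.5]}}

```text
time_s: 18.23
position: [0.554, -0.0048, 0.0633]
tcp_rot: [3.038, 0.798, 0.003]
ft_force: [0.1, -1.2, -0.0]
grip_width: 0.0265
grasp_force: 0.0
```

>>> {"op": "play_rows", "data": {"plan": [0,0,0,0,0,0,-0.6,0,0,0,0,0,0,-0.7,0,0,0,0,0,0,-0.8,0,0,0,0,0,0,-1,0,0,0,0,0,0,-1], "force": 20}}

```text
time_s: 18.85
position: [0.5539, -0.0051, 0.0629]
tcp_rot: [3.038, 0.797, 0.002]
ft_force: [1.9, -3.8, 6.4]
grip_width: 0.0138
grasp_force: 20.0
```

Gripped at 13.8 mm, which matches the bar. I'll firm up and lift 141 mm gently.

>>> {"op": "play_rows", "data": {"plan": [0,0,0,0,0,0,-1,0,0,0,0,0,0,-1,0,0,0.1,0,0,0,-1,0,0,0.15,0,0,0,-1,0,0,0.2,0,0,0,-1,0,0,0.2,0,0,0,-1,0,0,0,0,0,0,-1], "force": 40}}

```text
time_s: 19.73
position: [0.5537, -0.0047, 0.0825]
tcp_rot: [3.038, 0.798, 0.002]
ft_force: [0.8, 0.1, -5.4]
grip_width: 0.0133
grasp_force: 40.0
```

>>> {"op": "play_rows", "data": {"plan": [0,0,0.2,0,0,0,-1,0,0,0.3,0,0,0,-1,0,0,0.4,0,0,0,-1,0,0,0.5,0,0,0,-1,0,0,0.5,0,0,0,-1,0,0,0.5,0,0,0,-1,0,0,0.5,0,0,0,-1,0,0,0.4,0,0,0,-1]}}

```text
time_s: 20.72
position: [0.5534, -0.0048, 0.1821]
tcp_rot: [3.039, 0.798, 0.001]
ft_force: [0.3, -0.5, -6.0]
grip_width: 0.0136
grasp_force: 40.0
```

>>> {"op": "play_rows", "data": {"plan": [0,0,0.3,0,0,0,-1,0,0,0.25,0,0,0,-1,0,0,0.15,0,0,0,-1,0,0,0.05,0,0,0,-1,0,0,0,0,0,0,-1,0,0,0,0,0,0,-1,0,0,0,0,0,0,-1,0,0,0,0,0,0,-1]}}

```text
time_s: 21.72
position: [0.5531, -0.0048, 0.2032]
tcp_rot: [-3.039, -0.798, 0.0]
ft_force: [0.1, 0.7, -5.7]
grip_width: 0.0136
grasp_force: 40.0
```

```bash
python3 - <<'E'
from h import *
s=r.state();print(s['position'],s['ft_force'],s['moment'],s['grip_width'],s['grasp_force'])
a=r.capture('wrist');b=r.capture('scene')
A=cv2.resize(a,(400,300));B=cv2.resize(b[90:300,150:430],(400,300))
cv2.imwrite('pics/c7.png',np.clip(np.hstack([A,B])*1.4,0,255).astype(np.uint8))
E
```

```text
[ 0.55313125 -0.0047691   0.20324808] [ 0.11997198  0.71561528 -5.74787437] [-0.07213903  0.12724727 -0.04603566] 0.013599249371025508 39.98934745788574
```

View pics/c7.png

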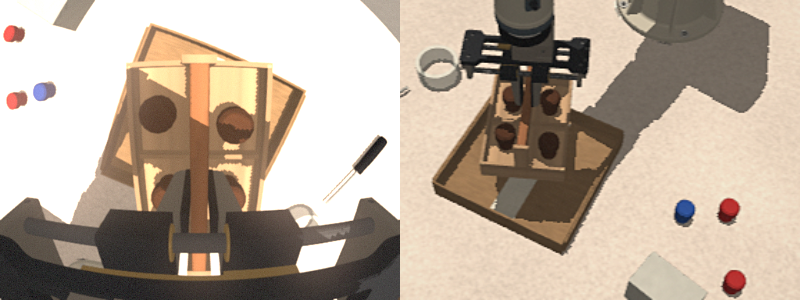

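The tote is up and level with all four knobs in it: scene crop (512,97), (550,100), (505,135) and (550,145). Its lift of 140 mm puts the underside at about 0.144 m. I'll hold for more than two seconds.

>>> {"op": "play_rows", "data": {"plan": [0,0,0,0,0,0,-1,0,0,0,0,0,0,-1,0,0,0,0,0,0,-1,0,0,0,0,0,0,-1,0,0,0,0,0,0,-1,0,0,0,0,0,0,-1,0,0,0,0,0,0,-1,0,0,0,0,0,0,-1]}}

```text
time_s: 22.82
position: [0.5532, -0.0048, 0.2034]
tcp_rot: [-3.039, -0.798, 0.0]
ft_force: [0.3, 0.0, -4.9]
grip_width: 0.0134
grasp_force: 40.0
```

>>> {"op": "play_rows", "data": {"plan": [0,0,0,0,0,0,-1,0,0,0,0,0,0,-1,0,0,0,0,0,0,-1,0,0,0,0,0,0,-1,0,0,0,0,0,0,-1,0,0,0,0,0,0,-1,0,0,0,0,0,0,-1,0,0,0,0,0,0,-1]}}

```text
time_s: 23.82
position: [0.5532, -0.0048, 0.2034]
tcp_rot: [3.039, 0.798, 0.0]
ft_force: [-0.3, 0.5, -5.6]
grip_width: 0.0136
grasp_force: 40.0
```

>>> {"op": "play_rows", "data": {"plan": [0,0,0,0,0,0,-1,0,0,0,0,0,0,-1,0,0,0,0,0,0,-1,0,0,0,0,0,0,-1,0,0,0,0,0,0,-1,0,0,0,0,0,0,-1,0,0,0,0,0,0,-1,0,0,0,0,0,0,-1]}}

```text
time_s: 24.82
position: [0.5532, -0.0048, 0.2034]
tcp_rot: [-3.039, -0.798, -0.0]
ft_force: [0.3, 0.6, -4.9]
grip_width: 0.0133
grasp_force: 40.0
```

```bash
python3 -c "
from cell import r
print(r.state()['position'],r.sign_off())"
```

```text
the job is handed in; nothing more can be done
[ 0.55322302 -0.00475641  0.20339904] None
```

The loose knob is in the empty compartment, and the arm held the tote level about 10 cm above the carton's rim for over 3 s with all four knobs in it; I handed the job in still holding it, and no verdict came back.

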